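# Fit the signal tower to its console and do the lamp test

## Robot

A 6-joint arm with a two-finger parallel gripper is mounted at the origin on the work surface. World frame = base frame: x ahead of the robot, y to its left, z up, the work surface at z = 0. Lengths are in m, angles in rad, forces in N, time in s.
With the tool pointing down it reaches from about 0.275 to 0.85 m from the base axis. Payload 19 kg.
Tool frame: the origin (TCP) lies between the finger pads; the fingertips stand env.tip_reach ahead of it and the grasp point (between the pads) lies 11 mm behind it (env.tip_reach is the distance from the TCP to the fingertips, in m); z points along the fingers, y is the line along which they close (so a half turn about z gives the same grasp; the last joint's range is limited). The gripper opens to 85 mm and grips with 20 to 120 N. Pads are 22 mm wide; open, the fingers measure 114 mm over their backs; the gripper's body (76 mm by 85 mm) begins 54 mm behind the grasp point. The pads swing forward as they close: fully open they stand 13 mm farther back than shut.
Start: joints at [-1.279, 0.15, 1.437, -0, 1.554, -0.134], TCP at [0.237, -0.524, 0.239] pointing down, gripper open.
Joint ranges: [-2.8, 2.8], [-0.68, 2.1], [0.12, 2.68], [-1.39, 4.53], [0.16, 2.79], [-2.81, 2.81]. Speed limits (rad/s): [1.89, 1.89, 2.22, 3.01, 3.01, 3.01].

## Interface

Orientations are given as a rotation vector (axis times angle).
In Python, from station import env gives the robot as it stands. Calls block until the motion is done:
- env.move_ptp(position, orientation): joint-space move of the TCP to a pose.
- env.move_linear(position, orientation=None, v=0.15): straight line of the TCP; orientation=None keeps the orientation; v is the mean speed in m/s.
- env.move_joints(angles): joint-space move.
- env.grip(opening): finger opening in m; the grip force is fixed at half the most; returns when the fingers have stopped.
- env.hold(seconds).
- env.inverse_kinematics(position, orientation): joint angles nearest the present ones, or None.
- env.get_state(): the state.
- env.read_camera(name): name is "scene" or "top" or "wrist"; returns a dict with "pixels" (420x560x3 uint8, blue, green, red), "fx", "fy", "cx", "cy" (pixels), "origin" and "attitude" of the camera in the world; the wrist camera has in their place "tool_from_camera" (4x4, takes a point from camera to tool coordinates, whose origin is the TCP and whose axes are the flange's). Camera axes: x right, y down, z forward; pixel columns grow to the right and rows downward; lengths in m; the calibration is good to about 2 mm. A picture is of the moment at which its call begins: read the wrist's pose just before it. There is no depth.
A pose or a line that the arm cannot do raises env.Unreachable and nothing moves.
- env.sign_off(): hands the job in; it is judged then, once.
Trained networks look in a picture, given as the dict that the camera call returned (one of the last four; its "shot" number tells which), for a name from the list of things; names that differ only in an ending like _2 or _b are one class to them, and where a whole thing is asked for, a point or a joint stands for the part that bears it (a point fixed in the world has none). Each returns a list of dicts, best first, with "p" (0 to 1); they miss things now and then, are a little off and sometimes report something else, mostly with a low value. They report only what shows in the picture. A call takes as long as a camera call. They do not tell look-alikes from the thing itself.
- env.look_for(thing, picture): "box" ([left, top, right, bottom] in pixels, round what is visible of it).
The state is a dict: "time": time; "qpos": joint angles; "qvel": joint speeds; "joint_efforts": joint torques, N m; "eef_pos": TCP position; "tcp_rot": TCP orientation; "force": force on the tool from outside, world axes, zero at the start; "moment": the same for the moment, N m; "grip_width": finger opening in m; "grip_force": force on a finger pad.
Only numpy, scipy, OpenCV 4.12 (cv2) and the standard library are available. Lean on these libraries where they do the work, as an engineer would, in place of code of your own. Each camera call takes 0.05 s, during which the arm holds its last target. There are 200 camera calls.

## Task

Fit the signal tower that lies on the blue plate: stand it upright in the round black base on the grey console, set down (not dropped) until it sits fully home. Then do the lamp test: turn the console's bar-handled switch clockwise against its spring as far as it goes, and let go so that it springs back. Leave the rail, trunking, contactor and screwdriver lying where they are.

Things in the scene. Friction and masses are not known exactly. Their poses are not given: they have to be found in the camera images.
- tower: signal tower, 200 mm long, about 0.26 kg: square head 36 x 36 x 145 mm (three opal white lamp sections between black end parts), then a round aluminium stem 22 mm in diameter, 55 mm long, its last 9 mm tapered to 12 mm. Starts lying flat on the blue plate. Origin on its axis at mid-length; x axis along it from stem (tip at -100 mm) to head (end at +100 mm); y, z square to the head's flat sides
- tower_shoulder (a point): point on the tower's axis where stem and head meet, 45 mm from mid-length; with the tower fully home this face of the head rests on the rim of the base. Any way round fits. Same axes as the tower
- base_mouth (a point): centre of the open top of the tower base: a round black cup 43 mm in outside diameter, 61 mm high, on the console's top; bore 27 mm in diameter and 57 mm deep, open straight upwards (the head's shoulder meets the rim before the stem meets the bottom). z up; x and y as the console's
- console: fixed level grey console 220 (x) x 320 (y) x 60 mm high, on the left or right half of the bench; origin: centre of underside. On its top, in mm from the origin: tower base at (40, -100), bar-handled switch (-45, 90), red mushroom button 40 wide, 35 high (45, 105), two push buttons 10 high (45, -5), (45, 45), round knob 28 wide, 20 high (-45, -10)
- switch_grip (a point): top centre of the lamp-test switch's black bar handle, on its vertical turning axis, 93 mm above the bench. The bar is 36 mm long (this point's x), 11 mm wide (y), 22 mm high, above a steel collar 31 mm in diameter and 7 mm high; at rest it lies along the console's x axis, and the axes turn with the bar
- lamp_test (a joint): angle of the lamp-test switch: 0 at rest; grows as the bar is turned clockwise seen from above, to its stop at 0.785 rad (45 degrees). A spring always drives it back to 0: about 0.05 N m at rest, 0.14 N m at the stop
- plate: fixed blue steel plate, 320 (its x) x 330 (its y) x 5 mm thick, on the bench on the side the console is not; origin at the centre of its underside. Its three long parts (tower, rail, trunking) lie about 100 mm apart across its y, roughly along its x, in any order
- rail: length of steel top-hat rail, 170 (x) x 35 (y) x 7.5 mm high, lying on the plate; origin at the centre of its underside. Leave it
- trunking: length of grey slotted trunking, 200 (x) x 30 (y) x 30 mm high, open upwards, lying on the plate; origin at the centre of its underside. Leave it
- contactor: small black and grey contactor, 75 x 45 x 80 mm high, beyond the console and plate; origin at the centre of its underside. Leave it
- screwdriver: screwdriver with black handle, 200 mm long, lying on the bench beyond the plate and console; origin under its middle. Leave it
Not all that is in view belongs to the job. What is shaped like the tower but pink is not meant.

How it is judged:
On the way, in this order (a step that is already met when the one before it is completed fails the run):
1. the tower stands upright in its base, fully home (horizontal distance between tower_shoulder and base_mouth below 0.007 m and z of tower_shoulder in the frame of base_mouth below 0.005 m and angle between tower's own x axis and vertical below 0.08 rad), for 0.2 s.
2. the lamp-test switch is turned to its stop (value of joint lamp_test above 0.7 rad), for 0.1 s.
At the end, for the whole second after the job is handed in: the tower stands at rest in its base, upright within 4.5 degrees, centred within 7 mm and its shoulder within 5 mm of the rim; the lamp-test switch, after having been within 5 degrees of its stop, is back within 4.5 degrees of rest (all of step 1 and linear speed of tower below 0.03 m/s and value of joint lamp_test below 0.08 rad); the robot touches nothing.
It fails at once if the tower is dropped (moves faster than 0.6 m/s while no finger holds it) (contact force between the fingers and tower below 0.05 N and linear speed of tower above 0.6 m/s).
It fails at once if the rail, trunking, contactor or screwdriver is shoved more than 40 mm (distance of any of rail, trunking, contactor, screwdriver from where it was at the start of the episode above 0.04 m).
It also fails if it takes over 61 s, if anything falls off the work surface, if the arm or the gripper's body presses on something with over 40 N, if the wrist force passes 120 N, or if a joint passes its speed limit or range.

## Working session

There is one attempt and no reset: what is moved stays moved. The work goes in short steps, each a Python script; the robot and the scene stay as the last script left them, time stands still between calls to the robot, and variables do not carry over. Pictures are saved under pics/ and viewed, at most 10 in all, crops included, and the job is handed in when it is done.

```bash
mkdir -p pics; ls; python3 - <<'E'
from station import env
import cv2
print(env.tip_reach, env.get_state())
for n in ("top","scene"):
    p=env.read_camera(n); cv2.imwrite(f"pics/{n}0.png",p["pixels"])
    print(n,{k:p[k] for k in p if k!="pixels"})
    for t in ("tower","console","base_mouth","switch_grip","plate","rail","trunking","contactor","screwdriver"):
        try: print(t,[( [round(float(v),1) for v in r["box"]],round(float(r["p"]),2)) for r in env.look_for(t,p)])
        except Exception as e: print(t,e)
E
```

```text
pics
0.008 {'time': 0.0, 'qpos': array([-1.27896453e+00,  1.50994978e-01,  1.43799162e+00,  1.99528153e-06,
        1.55379137e+00, -1.34002458e-01]), 'qvel': array([-3.13516615e-04,  2.14294060e-04, -8.44537277e-05, -4.53589993e-04,
        1.03193904e-03,  7.37452967e-05]), 'joint_efforts': array([ 1.38687177e-03, -7.13037729e+01, -5.70865631e+01, -2.35311836e-05,
        8.87429895e-03,  1.32764899e-04]), 'eef_pos': array([ 0.23743895, -0.52344576,  0.23868996]), 'tcp_rot': array([-3.06949616e+00, -6.63606597e-01,  1.43599867e-04]), 'force': array([-0.36574969,  0.45275675, -0.90948385]), 'moment': array([ 0.02917861, -0.0062704 ,  0.01401294]), 'grip_force': 0.0, 'grip_width': 0.08542112153219798}
top {'fx': 454.5499456533919, 'fy': 454.5499456533919, 'cx': 274.31071993939076, 'cy': 207.01005709090074, 'origin': array([0.42138651, 0.01981791, 1.11287324]), 'attitude': array([-2.20182058,  2.15949477, -0.08976698]), 'shot': 1}
tower [([347.8, 173.8, 372.3, 254.7], 0.89), ([125.1, 309.6, 206.7, 355.7], 0.78), ([286.8, 145.4, 438.2, 289.0], 0.47)]
console [([131.4, 156.5, 264.7, 259
[... 470 characters left out ...]
, 'cy': 203.7105007990873, 'origin': array([ 1.49350189, -0.58262148,  0.88412993]), 'attitude': array([-1.94779682, -1.09378883,  0.57846649]), 'shot': 2}
tower [([184.2, 229.3, 233.8, 271.3], 0.88), ([278.1, 146.3, 313.0, 176.0], 0.62)]
console [([258.4, 164.4, 391.7, 243.4], 0.79)]
base_mouth [([184.2, 228.6, 234.1, 272.4], 0.71), ([259.3, 163.9, 388.1, 243.4], 0.63)]
switch_grip []
plate [([124.9, 206.3, 289.5, 314.5], 0.91)]
rail [([154.4, 240.1, 196.7, 290.8], 0.71), ([211.7, 219.7, 255.6, 257.6], 0.69)]
trunking [([156.4, 240.4, 197.4, 288.6], 0.93), ([187.6, 230.3, 237.2, 271.4], 0.3)]
contactor [([312.5, 251.3, 341.0, 293.1], 0.81)]
screwdriver [([345.2, 254.6, 382.6, 275.5], 0.73)]
```

```bash
python3 - <<'E'
import cv2
a=cv2.imread("pics/top0.png")[70:370,110:460]
cv2.imwrite("pics/top0c.png",cv2.resize(a,(700,600),interpolation=cv2.INTER_CUBIC))
E
```

```text
(no output)
```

View pics/top0c.png

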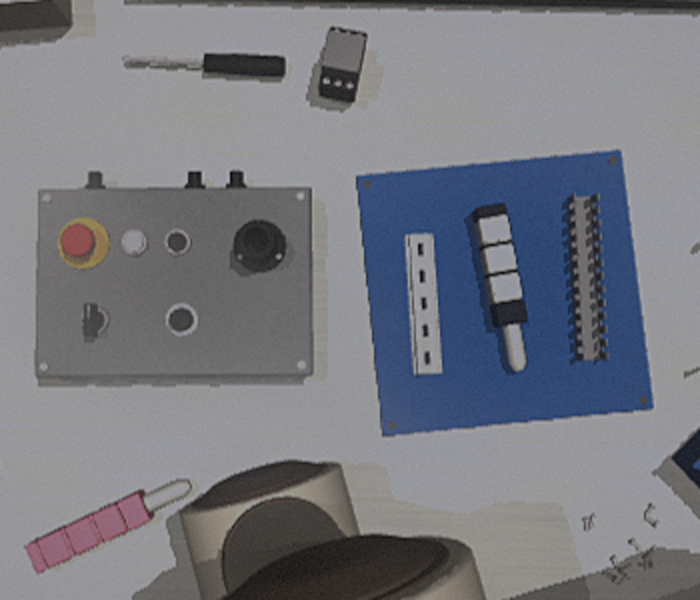

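The top view shows the console on the left (base at about px 240,192, switch at 157,230). The plate is on the right, with the tower between rail and trunking: head end at about px (355,176), stem tip at (368,254). The pink decoy is at lower left.

```bash
cat > h.py <<'E'
from station import env
import numpy as np, cv2
from scipy.spatial.transform import Rotation as R
def cam_pose(p,st=None):
    if "origin" in p: return R.from_rotvec(p["attitude"]).as_matrix(), np.array(p["origin"])
    T=np.array(p["tool_from_camera"]); Rt=R.from_rotvec(st["tcp_rot"]).as_matrix()
    return Rt@T[:3,:3], Rt@T[:3,3]+st["eef_pos"]
def ray(p,uv,z,st=None):
    M,o=cam_pose(p,st)
    d=M@np.array([(uv[0]-p["cx"])/p["fx"],(uv[1]-p["cy"])/p["fy"],1.])
    return o+d*(z-o[2])/d[2]
def proj(p,X,st=None):
    M,o=cam_pose(p,st); c=M.T@(np.array(X)-o)
    return np.array([p["fx"]*c[0]/c[2]+p["cx"],p["fy"]*c[1]/c[2]+p["cy"]])
def rot(x,z):  # tool orientation from tool x axis and z axis
    z=np.array(z,float);z/=np.linalg.norm(z);x=np.array(x,float);x-=z*(x@z);x/=np.linalg.norm(x)
    return R.from_matrix(np.c_[x,np.cross(z,x),z]).as_rotvec()
E
python3 - <<'E'
from h import *
np.set_printoptions(precision=4,suppress=True)
p=env.read_camera("top")
f=lambda u,v,z: ray(p,(110+u/2,70+v/2),z)
print("head end",f(490,209,.023),"tip",f(517,370,.018),"base",f(260,245,.121),"switch",f(92,322,.09))
c=[f(u,v,.06) for u,v in ((38,188),(312,188),(313,375),(38,377))]; print("console",np.array(c),np.mean(c,0))
print([np.linalg.norm(c[i]-c[i-1]) for i in range(4)])
w=env.read_camera("wrist"); print(w["tool_from_camera"],w["fx"])
q=env.get_state()["qpos"]
b=f(260,245,.121)
for a in np.radians([-90,-60,-30,0,30,60,90]):
  d=np.array([np.cos(a),np.sin(a),0])
  for s in (1,-1):
    for z in (.215,.30):
      print(np.degrees(a),s,z,env.inverse_kinematics(np.r_[b[:2],z]+.011*d,rot([0,0,s],d)))
E
```

```text
head end [ 0.5925 -0.1746  0.023 ] tip [ 0.3992 -0.2088  0.018 ] base [0.5323 0.0951 0.121 ] switch [0.4451 0.2839 0.09  ]
console [[0.6011 0.3611 0.06  ]
 [0.6074 0.0406 0.06  ]
 [0.3898 0.0349 0.06  ]
 [0.3814 0.3512 0.06  ]] [0.4949 0.197  0.06  ]
[np.float64(0.21993198123179966), np.float64(0.3205995712760306), np.float64(0.21771855983342456), np.float64(0.31640578235602485)]
[[ 0.0002 -0.9569 -0.2903  0.0735]
 [ 1.      0.0001  0.0004 -0.0001]
 [-0.0004 -0.2903  0.9569 -0.1352]
 [ 0.      0.      0.      1.    ]] 314.00636107519176
-90.0 1 0.215 [ 0.527   0.6286  1.5202 -1.263   2.0057 -2.4951]
-90.0 1 0.3 [ 0.527   0.5208  1.486  -1.3298  2.0442 -2.6471]
-90.0 -1 0.215 [ 0.527   0.6286  1.5202 -1.263   2.0057  0.6465]
-90.0 -1 0.3 [ 0.527   0.5208  1.486  -1.3298  2.0442  0.4945]
-59.99999999999999 1 0.215 None
-59.99999999999999 1 0.3 None
-59.99999999999999 -1 0.215 None
-59.99999999999999 -1 0.3 None
-29.999999999999996 1 0.215 [ 0.53    0.1565  2.249   4.3134  1.2324 -2.2379]
-29.999999999999996 1 0.3 [ 0.53   -0.0356  2.2003  4.4042  1.1486 -2.4811]
-29.999999999999996 -1 
[... 530 characters left out ...]
9999999999996 -1 0.215 [-0.4898 -0.0204  2.4465  2.0105  1.2164  2.2064]
29.999999999999996 -1 0.3 [-0.4898 -0.2619  2.3847  1.8867  1.1036  2.5138]
59.99999999999999 1 0.215 [-0.6008  0.2416  2.1359  1.515   1.6242 -0.8083]
59.99999999999999 1 0.3 [-0.6008  0.0705  2.0919  1.5277  1.6349 -0.593 ]
59.99999999999999 -1 0.215 [-0.6008  0.2416  2.1359  1.515   1.6242  2.3333]
59.99999999999999 -1 0.3 [-0.6008  0.0705  2.0919  1.5277  1.6349  2.5486]
90.0 1 0.215 [-0.5079  0.4836  1.766   1.2346  1.959  -0.7455]
90.0 1 0.3 [-0.5079  0.3574  1.73    1.3025  2.0074 -0.5766]
90.0 -1 0.215 [-0.5079  0.4836  1.766   1.2346  1.959   2.3961]
90.0 -1 0.3 [-0.5079  0.3574  1.73    1.3025  2.0074  2.565 ]
```

```bash
python3 - <<'E'
from h import *
np.set_printoptions(precision=4,suppress=True)
o=rot([.985,.174,0],[0,0,-1])
print(env.inverse_kinematics([.52,-.187,.25],o), env.inverse_kinematics([.52,-.187,.018],o))
env.move_ptp([.5,-.19,.27],o)
st=env.get_state(); p=env.read_camera("wrist"); np.savez("w1.npz",st=st,p=p,allow_pickle=True)
print(st["time"],st["eef_pos"],env.look_for("tower",p))
cv2.imwrite("pics/w1.png",p["pixels"])
E
```

```text
[-0.4846  0.1003  1.4721  0.      1.5692  0.9113] [-0.4846  0.2811  1.7546  0.      1.1058  0.9113]
2.6667 [ 0.4998 -0.1907  0.2699] [{'box': [266.7, 91.1, 299.0, 251.8], 'p': 0.67}]
```

View pics/w1.png

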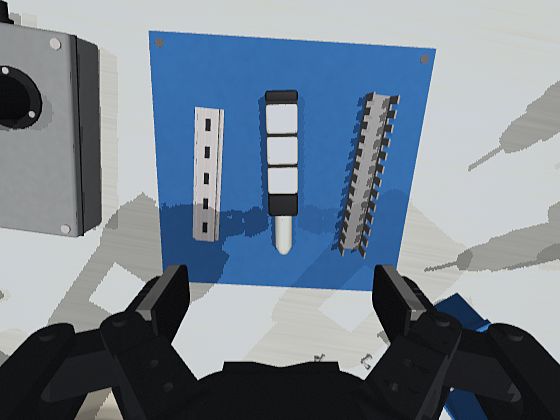

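The wrist view shows the tower with its head end at about px (282,92), shoulder at (283,216) and tip at (284,254). It lies between the rail (left) and the trunking (right).

```bash
python3 - <<'E'
from h import *
np.set_printoptions(precision=4,suppress=True)
d=np.load("w1.npz",allow_pickle=True); p=d["p"].item(); st=d["st"].item()
L=[ray(p,(u,v),.041,st) for u,v in((266,93),(270,214))]; Rr=[ray(p,(u,v),.041,st) for u,v in((298,92),(297.5,214))]
print(L,Rr,np.linalg.norm(L[0]-Rr[0]),np.linalg.norm(L[1]-Rr[1]))
tip=ray(p,(284,253),.021,st); 
h=(L[0]+Rr[0])/2; s=(L[1]+Rr[1])/2; print(h,s,tip,np.linalg.norm(h-s),np.linalg.norm(h-tip))
print([np.degrees(np.arctan2(*(h-x)[[1,0]])) for x in (s,tip)])
E
```

```text
[array([ 0.5916, -0.1587,  0.041 ]), array([ 0.4561, -0.1856,  0.041 ])] [array([ 0.5987, -0.1928,  0.041 ]), array([ 0.4619, -0.2186,  0.041 ])] 0.03483124159095606 0.03345080300915231
[ 0.5952 -0.1757  0.041 ] [ 0.459  -0.2021  0.041 ] [ 0.3991 -0.2134  0.021 ] 0.13872327497923043 0.20065776871969523
[np.float64(10.958930052869457), np.float64(10.870984415416938)]
```

```bash
python3 - <<'E'
from h import *
np.set_printoptions(precision=4,suppress=True)
o=rot([1,.0,0],[0,0,-1])
env.move_ptp([.43,.18,.33],o)
st=env.get_state(); p=env.read_camera("wrist"); np.savez("w2.npz",st=st,p=p)
print(st["time"],st["eef_pos"])
print("base",proj(p,[.535,.0965,.121],st),"sw",proj(p,[.4475,.286,.093],st))
cv2.imwrite("pics/w2.png",p["pixels"])
E
```

```text
4.1917 [0.4304 0.1794 0.3297]
base [361.4958  82.743 ] sw [190.3225 164.4058]
```

View pics/w2.png

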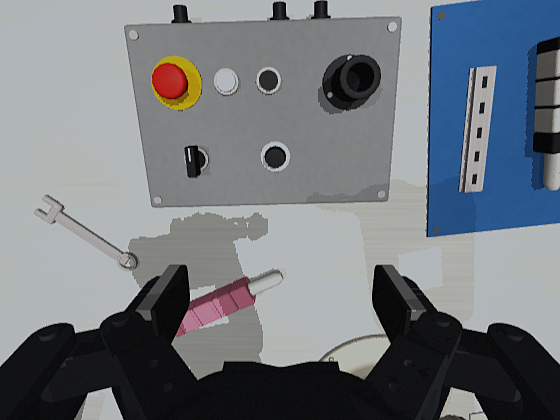

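The base mouth is at about px (360,76) and the switch bar at about (191,161). I'll fit the rim from an enlarged crop.

```bash
python3 - <<'E'
from h import *
a=cv2.imread("pics/w2.png")
b=cv2.resize(a[40:120,310:390],(400,400),interpolation=cv2.INTER_CUBIC)
c=cv2.resize(a[125:205,155:235],(400,400),interpolation=cv2.INTER_CUBIC)
i=cv2.convertScaleAbs(np.hstack([b,c]),alpha=1.6,beta=20)
for k in range(0,800,50): cv2.line(i,(k,0),(k,8),(0,255,0),1)
for k in range(0,400,50): cv2.line(i,(0,k),(8,k),(0,255,0),1)
cv2.imwrite("pics/w2c.png",i)
E
```

```text
(no output)
```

View pics/w2c.png

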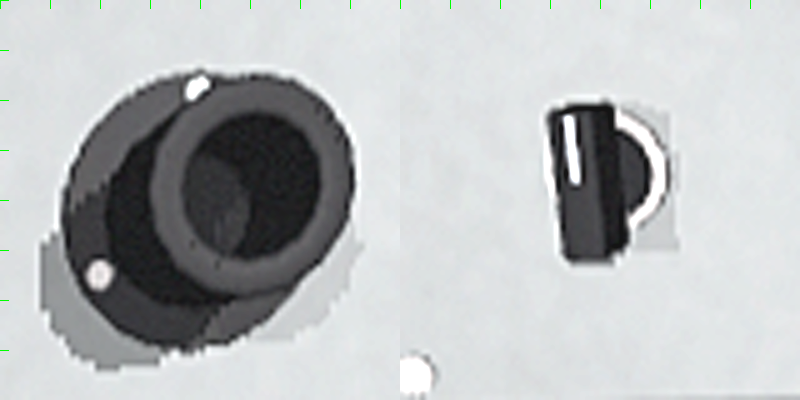

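```bash
python3 - <<'E'
from h import *
np.set_printoptions(precision=4,suppress=True)
d=np.load("w2.npz",allow_pickle=True); p=d["p"].item(); st=d["st"].item()
b=ray(p,(360.1,76.7),.121,st); s=ray(p,(190.6,161.5),.093,st)
c=[ray(p,x,.06,st) for x in((125,25),(400,17),(388,200),(152,206))]
print(b,s,(b-s)[:2],np.linalg.norm((b-s)[:2]),np.hypot(85,190)); print(np.degrees(np.arctan2(190,-85)-np.arctan2((s-b)[1],(s-b)[0])))
print(np.array(c),np.mean(c,0))
l=ray(p,(310+151/5,77),.121,st);r=ray(p,(310+355/5,77),.121,st);print("rim dia",np.linalg.norm(l-r))
o0=np.radians(10.9);x=[np.cos(o0),np.sin(o0),0]
o=rot(x,[0,0,-1])
env.move_ptp([.541,-.1862,.12],o); env.move_linear([.541,-.1862,.019],v=.12)
env.grip(.02); t=env.get_state(); print(t["grip_width"],t["grip_force"],t["eef_pos"])
env.move_linear([.541,-.1862,.27],v=.15)
t=env.get_state(); print(t["time"],t["grip_width"],t["grip_force"],t["force"])
a=np.radians(75)
env.move_ptp([.541-.1,-.19,.36],rot([0,0,1],[np.cos(a),np.sin(a),0]))
t=env.get_state(); print(t["time"],t["eef_pos"],t["qpos"],t["grip_width"],t["force"])
for n in("wrist","scene","top"):
  st=env.get_state();q=env.read_camera(n);np.savez(f"g_{n}.npz",st=st,p=q);cv2.imwrite(f"pics/g_{n}.png",q["pixels"])
E
```

```text
[0.5407 0.0983 0.121 ] [0.4509 0.2854 0.093 ] [ 0.0898 -0.187 ] 0.20746733610123308 208.1465829649865
-1.5345976870285283
[[0.602  0.3568 0.06  ]
 [0.61   0.0433 0.06  ]
 [0.3948 0.0356 0.06  ]
 [0.3866 0.3516 0.06  ]] [0.4984 0.1968 0.06  ]
rim dia 0.04137996788999229
0.03541981450519491 60.94099760055542 [ 0.5412 -0.1863  0.0195]
9.1833 0.034898832362241894 59.9903529882431 [ 0.1411 -0.1251 -3.4669]
10.525 [ 0.4413 -0.1896  0.3598] [-1.0664  0.3565  1.5875  1.2059  2.306  -0.5142] 0.035070782165122875 [-0.5799  0.8527 -3.4156]
```

View pics/g_scene.png

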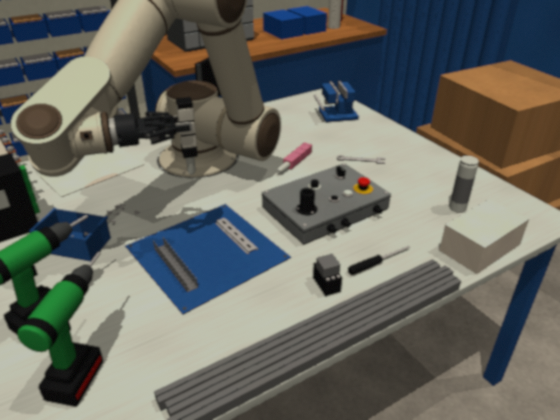

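The tower is in the gripper: about 2.5 N extra weight, grip width 35 mm. It hangs upright at about px (185,120) in the scene view. Next I'll hover over the base and check alignment.

```bash
cat >> h.py <<'E'
A=np.radians(75); D=np.array([np.cos(A),np.sin(A),0]); OU=rot([0,0,1],D)
B=np.array([.540,.098]); S=np.array([.4505,.2855]); YAW=np.radians(1.53)
OFF=.0035  # tower axis behind TCP
def ins(z,b=B): return np.r_[b+OFF*D[:2],z]
E
python3 - <<'E'
from h import *
np.set_printoptions(precision=4,suppress=True)
env.move_ptp(ins(.36),OU); env.move_linear(ins(.295),v=.1)
t=env.get_state(); print(t["time"],t["eef_pos"],t["qpos"],t["force"])
ims=[]
for n in("scene","top"):
  q=env.read_camera(n); im=q["pixels"].copy()
  print(n,"rim",proj(q,[*B,.121]),"tip",proj(q,[*B,.150]),"shoulder",proj(q,[*B,.205]),"top",proj(q,[*B,.35]))
  u,v=proj(q,[*B,.17]).astype(int); u0,v0=u-40,v-60
  c=cv2.resize(im[v0:v0+100,u0:u0+80],(400,500),interpolation=cv2.INTER_CUBIC)
  for z in(.121,.150,.205):
    a=((proj(q,[*B,z])-[u0,v0]+.5)*5-.5).astype(int); cv2.circle(c,tuple(int(k) for k in a),3,(0,0,255),-1)
  ims.append(c)
cv2.imwrite("pics/hov.png",cv2.convertScaleAbs(np.hstack(ims),alpha=1.5,beta=15))
E
```

```text
12.65 [0.5411 0.1011 0.2954] [-0.5687  0.2413  1.8997  1.4016  1.8278 -0.5927] [-0.3336 -0.2798 -2.0194]
scene rim [307.0023 191.5108] tip [307.3553 182.6278] shoulder [308.0484 165.1854] top [310.0393 115.0801]
top rim [238.7824 188.9857] tip [237.7523 187.3493] shoulder [235.6197 183.9617] top [228.5417 172.7183]
```

View pics/hov.png

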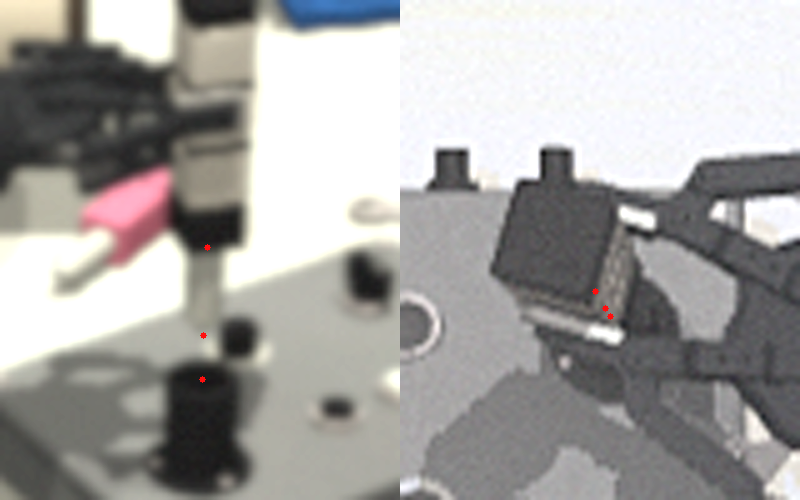

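The scene crop shows the stem axis (x≈205) over the rim centre (x≈202). The top crop shows the head centre within 1 px of its predicted position. I'll insert with force monitoring.

```bash
python3 - <<'E'
from h import *
np.set_printoptions(precision=4,suppress=True)
f0=env.get_state()["force"]; z=.295
while z>.198:
    z-= .012 if z>.229 else .0015
    env.move_linear(ins(z),v=.06)
    t=env.get_state(); df=t["force"]-f0
    print(round(z,4),df.round(1),t["moment"].round(2))
    if np.linalg.norm(df)>8: break
print(t["time"],t["eef_pos"])
E
```

```text
0.283 [ 0.8  0.6 -0.7] [-0.95  0.27  0.01]
0.271 [-0.8  0.8 -0.6] [-0.99  0.24  0.02]
0.259 [ 0.2  1.5 -1.2] [-0.94  0.26  0.02]
0.247 [-0.2  0.9 -0.3] [-0.93  0.24  0.  ]
0.235 [ 0.4  0.6 -0.6] [-0.96  0.26  0.05]
0.223 [ 0.   1.  -1.8] [-0.94  0.28  0.03]
0.2215 [ 0.7 -0.1 -1.5] [-1.    0.28 -0.01]
0.22 [ 0.4  0.4 -0.8] [-0.94  0.2  -0.1 ]
0.2185 [-0.1  0.5 -0.8] [-0.94  0.26 -0.07]
0.217 [ 0.  -0.2 -1. ] [-0.94  0.23  0.05]
0.2155 [ 0.4  1.3 -1.9] [-0.93  0.27 -0.03]
0.214 [ 0.1 -0.  -1.4] [-0.93  0.29 -0.05]
0.2125 [ 0.5  0.3 -2. ] [-0.94  0.27 -0.01]
0.211 [ 0.2  0.3 -0.5] [-0.97  0.24  0.03]
0.2095 [ 1.   0.6 -1.1] [-0.97  0.29 -0.03]
0.208 [-0.1  0.1 -1.7] [-0.96  0.29 -0.06]
0.2065 [-2.2 -0.2 10.2] [ 0.76 -0.2   0.4 ]
17.6 [0.5409 0.1013 0.2075]
```

```bash
python3 - <<'E'
from h import *
np.set_printoptions(precision=4,suppress=True)
env.grip(.085)
t=env.get_state(); p0=t["eef_pos"]
env.move_linear(p0-.11*D,v=.15)
t=env.get_state(); print(t["time"],t["eef_pos"],t["force"])
ims=[]
for n in("scene","top"):
  q=env.read_camera(n); im=q["pixels"].copy()
  u,v=proj(q,[*B,.19]).astype(int); u0,v0=u-40,v-50
  c=cv2.resize(im[v0:v0+100,u0:u0+80],(400,500),interpolation=cv2.INTER_CUBIC)
  for z in(.121,.266):
    a=((proj(q,[*B,z])-[u0,v0]+.5)*5-.5).astype(int); cv2.circle(c,tuple(int(k) for k in a),3,(0,0,255),-1)
  ims.append(c)
cv2.imwrite("pics/seat.png",cv2.convertScaleAbs(np.hstack(ims),alpha=1.5,beta=15))
# plan for switch: tool down, tool y across the bar
for z in (.25,.105):
  for s in(1,-1):
    for dd in (0,45):
      a=YAW-np.radians(dd); print(z,s,dd,env.inverse_kinematics([*S,z],rot([s*np.cos(a),s*np.sin(a),0],[0,0,-1])))
E
```

```text
19.025 [ 0.5125 -0.0044  0.2064] [-0.1743  1.5538  0.4581]
0.25 1 0 [ 0.4204  0.06    1.5155 -0.      1.5661  1.9645]
0.25 1 45 [ 0.4204  0.06    1.5155 -0.      1.5661  2.7499]
0.25 -1 0 [ 0.4204  0.06    1.5155  0.      1.5661 -1.1771]
0.25 -1 45 [ 0.4204  0.06    1.5155 -0.      1.5661 -0.3917]
0.105 1 0 [ 0.4204  0.1488  1.7187 -0.      1.2741  1.9645]
0.105 1 45 [ 0.4204  0.1488  1.7187 -0.      1.2741  2.7499]
0.105 -1 0 [ 0.4204  0.1488  1.7187  0.      1.2741 -1.1771]
0.105 -1 45 [ 0.4204  0.1488  1.7187 -0.      1.2741 -0.3917]
```

View pics/seat.png

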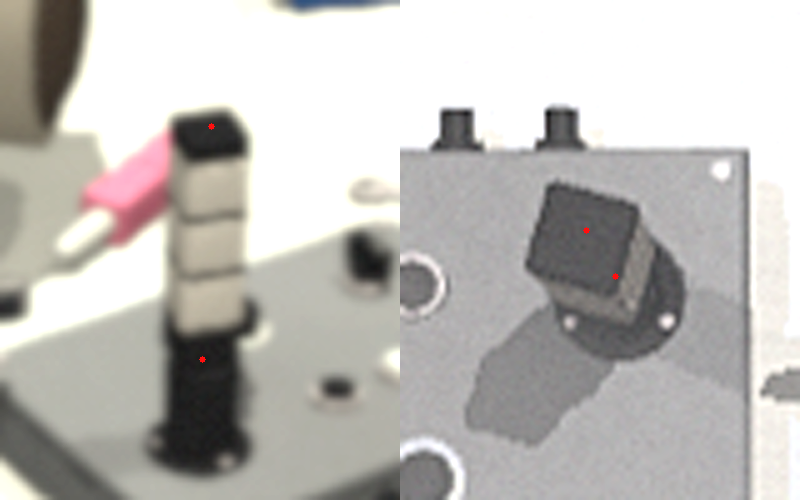

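The tower is home: the head's end sits at the predicted 0.266 m in both views, and it is upright and touching nothing but the base. On to the switch.

```bash
python3 - <<'E'
from h import *
np.set_printoptions(precision=4,suppress=True)
def sw(dd): a=YAW-np.radians(dd); return rot([-np.cos(a),-np.sin(a),0],[0,0,-1])
env.move_linear([.45,-.15,.38],v=.25)
env.move_ptp([.36,-.1,.42],sw(0))
env.move_ptp([*S,.40],sw(0))
env.move_linear([*S,.15],v=.2); env.move_linear([*S,.083],v=.08)
t=env.get_state(); print(t["time"],t["force"],t["moment"])
env.grip(0.0); t=env.get_state(); print("grip",t["grip_width"],t["grip_force"],t["force"],t["moment"])
if .006<t["grip_width"]<.016:
    for dd in (15,30,42,46,48):
        env.move_linear([*S,.083],sw(dd)) if 0 else env.move_ptp([*S,.083],sw(dd))
        t=env.get_state(); print(dd,t["time"],t["force"],t["moment"],t["grip_width"],t["qpos"][5])
        if dd>=46 and abs(t["moment"][2])>1.5: break
    env.hold(.3)
    q=env.read_camera("top"); u,v=proj(q,[*S,.093]).astype(int)
    cv2.imwrite("pics/turn.png",q["pixels"])
    env.grip(.085); env.hold(.3)
    env.move_linear([*S,.25],v=.15)
    env.hold(.2)
    q=env.read_camera("top"); b=q["pixels"]
    cv2.imwrite("pics/end.png",cv2.resize(b[120:280,110:290],(720,640))[:600])
    w=env.read_camera("wrist"); cv2.imwrite("pics/endw.png",w["pixels"])
    t=env.get_state(); print(t["time"],t["force"])
E
```

```text
25.5583 [-0.6287  0.1002 -0.2206] [-0.0266  0.003   0.0027]
grip 0.009856836414024385 59.79816377162933 [-0.8935  5.9993  2.3012] [0.9394 0.2197 0.0302]
15 26.6 [-1.5394  6.7354  2.2563] [0.9656 0.3099 0.0889] 0.00936586667247857 -0.9146876944400686
30 26.9667 [-1.701   6.6072  2.4571] [1.0956 0.3273 0.0743] 0.009637606466401263 -0.6529189028480064
42 27.2917 [-1.6993  8.4809  1.9323] [1.1384 0.3238 0.0632] 0.00972199693981249 -0.4433851655233616
46 27.5417 [-2.2312  7.3257  1.6336] [1.2482 0.3262 0.6063] 0.00967501049191567 -0.37410505431973823
48 27.7917 [-1.7033  8.0959  2.3929] [1.3014 0.3221 1.2344] 0.009637896620839498 -0.33989563101540887
30.725 [ 0.5676  0.3711 -0.028 ]
```

The moment rose sharply past 42°, which means the stop was reached. Now I'll check the spring-back.

View pics/endw.png

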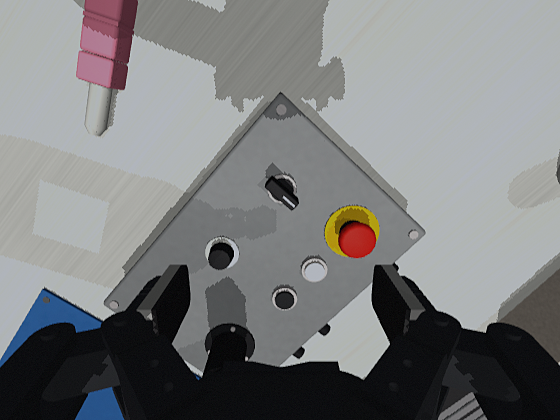

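View pics/end.png

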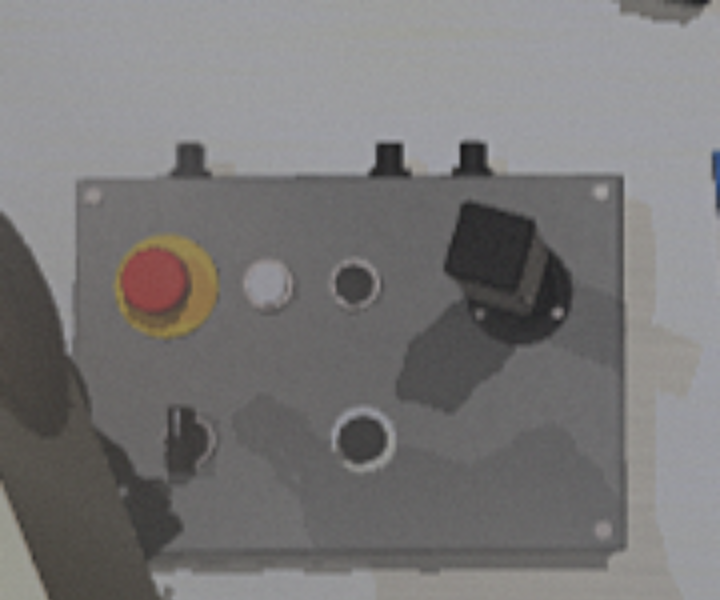

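The bar is back along the console's x axis (about px 181,440 in the enlarged top view), and the tower stands in its base. The gripper is clear.

```bash
python3 -c "
from station import env
print(env.sign_off())"
```

```text
the job is handed in; nothing more can be done
None
```

The tower stands fully home in its base, the lamp-test switch was turned to its stop and sprang back, and the job is handed in at about 31 s of the 61 s allowed; the sign-off call returned no verdict.

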